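# Change over the cam clamp

## Task

The cam clamp fixture on the bench still has the plain milled blank lying in its nest. Lift the blank out, set it down flat on the middle of the green mat and let go, then lay the grey seal block flat in the empty nest, lengthwise between the pins, ring side up, and let go of it. Only then swing the red-handled crank round, whichever way you like, until the cam's high point (the nose, under the crank arm) points squarely at the brass sprung follower and the orange pad holds the block tight against the fence; leave the crank there, and do not disturb the valve block, black adapter, grease tin or bottle standing round the fixture.

Things in the scene. Friction and masses are not known exactly. Their poses are not given: they have to be found in the camera images.
- fixture: Fixed cam clamp; aluminium base plate 240 x 90 x 12 mm (x -55 to 185, y -45 to 45 mm). Origin on the bench, on the vertical cam axis; x points to the fence. Along x: steel cam (base circle radius 22, nose 36 mm), brass sprung follower (rear face x 22.5, top 43 mm high), orange pad (face x 66 when released), nest, steel fence (face x 161, 16 thick, 70 wide, top 46 mm high).
- cam (a joint): Angle of cam and crank, rad, counter-clockwise from above. 0: nose and crank point to -x of the fixture (released); +pi or -pi: they point to +x, high point squarely on the follower. Turns -3.6 to 3.6, starts within -1.5 to 1.5. The nose meets the follower 1.09 rad before the high point. Friction 0.2 N m, so it stays near the high point when let go; up to about 0.5 N m turns it.
- follower (a joint): Travel of the brass sprung follower along x of the fixture, m: 0 released, about 0.014 with the cam's high point on it. Spring 5 N rising to 8.5 N.
- grip (a point): Centre of the crank's red grip: an upright cylinder 20 mm across, 45 mm tall (59 to 104 mm above the bench), that spins freely on the crank, so the hand need not turn. It is 70 mm from the cam axis, on the side of the cam's nose; the black crank arm under it is 14 mm wide, top at 57 mm. This point is 81.5 mm above the bench and moves with the cam.
- clamp_pad: Orange pad on the front of the follower, carried by it on a stiff spring (6 N, up to 7 mm give, 1.5 N per mm); its frame coincides with the fixture's when released and moves along x with the pad.
- block (a point): Centre (17 mm above the underside) of the loose grey seal block, 40 x 84 x 34 mm (x, y, z), 0.28 kg, black seal ring in its top; z up, y along its length. Grasp across the 40 mm. It starts flat on the bench, its yaw varies widely; either way round in the nest is right.
- blank (a point): Centre (14 mm above the underside) of the loose plain milled blank, 44 x 70 x 28 mm (x, y, z), 0.33 kg, round hollow in its top; z up, y along its length. Grasp across the 44 mm. It starts flat in the nest, its length along x of the fixture.
- nest (a point): Middle of the nest floor (top of the base plate, 12 mm above the bench), 113.5 mm along x from the fixture's origin; axes as the fixture. Floor 95 mm long between pad and fence. Four pins, 8 mm across and 8 mm high, at x +-34, y +-28.5 mm from here guide parts sideways (49 mm apart); between them the sides are open for fingers. The block lies with its length along x; the pad takes up the play.
- mat: Green mat, 96 x 110 x 3 mm (x, y, z), fixed on the bench; origin at the centre of its underside. It lies in one of two places (the block starts at the other).
- valve_block: Valve block with three black valves, 40 x 100 x 60 mm, loose, stands left of the cam; origin under its centre. Bystander.
- adapter: Black plug-in power adapter lying flat, 36 x 97 x 28 mm, loose, right of the nest; origin under its centre. Bystander.
- grease_tin: Round tin with blue lid, 54 mm across, 24 mm high, loose, left of the nest; origin under its centre. Bystander.
- vial: White dropper bottle with red tip, 31 mm across, 94 mm tall, loose, stands upright behind the fence; origin under its centre. Bystander.
Things that resemble listed ones, but are neither listed nor needed, are in the scene too. Leave any brown look-alike of the part that bears block alone.

How it is judged (in metres and radians):
On the way, in this order (a step that is already met when the one before it is completed fails the run):
1. the blank lies flat on the mat, let go (horizontal distance between blank and mat below 0.03 m and height (world z) of blank below 0.024 m and angle between blank's own z axis and vertical below 0.15 rad and contact force between the fingers and nest_blank below 0.3 N), for 0.2 s.
2. the seal block lies flat in the nest, between the pins, let go, with the clamp still released (y of block in the frame of fixture between -0.007 and 0.007 m and z of block in the frame of fixture below 0.034 m and angle between the y axis of block and the x axis of fixture, either way round below 0.12 rad and x of block in the frame of fixture between 0.104 and 0.122 m and value of joint follower below 0.003 m and contact force between the fingers and seal_block below 0.3 N), for 0.2 s.
At the end, for the whole second after the job is handed in: Cam within 0.25 rad of its high point on the follower, follower pushed over 12 mm, pad pressing the block with over 3 N; block flat in the nest, within 2.5 mm of the fence, 7 mm sideways, 0.12 rad; blank flat on the mat, within 30 mm of its middle; all at rest ((value of joint cam between 2.89 and 3.39 rad or value of joint cam between -3.39 and -2.89 rad) and value of joint follower above 0.012 m and contact force between clamp_pad and seal_block above 3 N and y of block in the frame of fixture between -0.007 and 0.007 m and z of block in the frame of fixture below 0.034 m and angle between the y axis of block and the x axis of fixture, either way round below 0.12 rad and x of block in the frame of fixture between 0.1165 and 0.1215 m and angle between block's own z axis and vertical below 0.1 rad and linear speed of seal_block below 0.01 m/s and horizontal distance between blank and mat below 0.03 m and height (world z) of blank below 0.024 m and angle between blank's own z axis and vertical below 0.15 rad); the robot touches nothing.
It fails at once if the valve block is shoved more than 20 mm or tipped (distance of valve_block from where it was at the start of the episode above 0.02 m or angle between valve_block's own z axis and vertical above 0.3 rad).
It fails at once if the adapter is shoved more than 20 mm or tipped (distance of adapter from where it was at the start of the episode above 0.02 m or angle between adapter's own z axis and vertical above 0.3 rad).
It fails at once if the grease tin is shoved more than 20 mm or tipped (distance of grease_tin from where it was at the start of the episode above 0.02 m or angle between grease_tin's own z axis and vertical above 0.3 rad).
It fails at once if the bottle is shoved more than 20 mm or tipped (distance of vial from where it was at the start of the episode above 0.02 m or angle between vial's own z axis and vertical above 0.3 rad).
It also fails if it takes over 72 s, if anything falls off the work surface, if the arm or the gripper's body presses on something with over 40 N, if the wrist force passes 120 N, or if a joint passes its speed limit or range.

## Robot

A 6-joint arm with a two-finger parallel gripper is mounted at the origin on a cart in front of the work surface, level with it; the furniture and walls round the work are solid. World frame = base frame: x ahead of the robot, y to its left, z up, the work surface at z = 0. Lengths are in m, angles in degrees, forces in N, time in s.
With the tool pointing down it reaches from about 0.375 to 0.9 m from the base axis. Payload 3.1 kg.
Tool frame: the origin (TCP) lies at the very end of the fingers, on their centre line; the grasp point (between the pads) lies 19 mm behind it; z points along the fingers, y is the line along which they close (so a half turn about z gives the same grasp; the last joint's range is limited). The gripper opens to 87 mm and grips with 3 to 60 N. Pads are 19 mm wide; open, the fingers measure 117 mm over their backs; the gripper's body (75 mm by 190 mm) begins 51 mm behind the grasp point.
Start: joints at [-81.618, 30.224, 82.088, -0, 67.689, -10.227], TCP at [0.199, -0.592, 0.223] pointing down, gripper open.
Joint ranges: [-176.69, 176.69], [-43.24, 126.21], [12.49, 139.97], [-82, 262], [0, 151.66], [-163.58, 163.58]. Speed limits (degrees/s): [159.86, 159.86, 180, 180, 180, 180].

## Interface

Orientations are given as a 3x3 rotation matrix whose columns are the frame's x, y, z axes.
In Python, from rig import * gives the robot as it stands.
- The arm moves only by the tool jog_arm, never from a script. Its arguments are lists of equal length, an entry for each row: "delta_pos": the shift along the world's x, y, z in cm, a list of three; "turn": the turn about the world's z in degrees; "grip": the closure, from 0 (fully open) to 1 (shut). In form: {"delta_pos": [[x, y, z], ...], "turn": [turn, ...], "grip": [grip, ...]}. A call has 1 to 12 rows; each row is the pose to reach, as a shift and turn from the pose commanded when the call began; what a row does not reach only later rows make up. A row lasts 1/8 s, in which the tool goes at most 62.5 mm and 10.7 degrees, less where a joint would pass 70% of its speed; a pose out of reach is approached as far as the arm can. A call with a gripper value outside its range is refused whole. The fingers move at their own pace and stop on an object; the grip force is fixed at half the most. Time passes only in rows, so rows that repeat a pose let the fingers close. It gives the time, the measured TCP pose, the force, the opening and the grip force at its end, in the units of the state.
- read_state(): the state, without advancing time (a new reading comes with each control period).
- capture(name): name is "scene" or "top" or "wrist"; returns a dict with "color" (384x512x3 uint8, blue, green, red), "fovy" (degrees; the focal length in pixels is half the picture's height over the tangent of half this angle, whatever the lens; pixels are square), "cx", "cy" (the principal point, pixels), "camera_from_world" (4x4, takes a point from world to camera coordinates). Camera axes: x right, y up, looking along -z (the intrinsics and any distortion apply to the point x, -y, -z); pixel columns grow to the right and rows downward; lengths in m; the calibration is good to about 2 mm. A picture is of the moment at which its call begins. There is no depth.
- hand_in(): hands the job in; it is judged then, once.
The state is a dict: "time_s": time; "joint_positions": joint angles; "qvel": joint speeds; "tau": joint torques, N m; "position": TCP position; "tcp_rot": TCP orientation; "force": force on the tool from outside, world axes, zero at the start; "moment": the same for the moment, N m; "opening": opening from 0.0 (shut) to 1.0 (fully open); "grasp_force": force on a finger pad.
Only numpy, scipy, OpenCV 4.12 (cv2) and the standard library are available. Lean on these libraries where they do the work, as an engineer would, in place of code of your own. Each camera call takes 0.05 s, during which the arm holds its last target. There are 200 camera calls.

## Working session

There is one attempt and no reset: what is moved stays moved. The work goes in short steps, Python scripts to look and compute and a tool call to move; the robot and the scene stay as the last step left them, time stands still between calls to the robot, and variables do not carry over. Pictures are saved under pics/ and viewed, at most 10 in all, crops included, and the job is handed in when it is done.

Besides the shell and the picture viewer there is one more tool, called after "Request:" in YAML: its name, and indented under it one key for each argument. jog_arm: Moves the arm, as the interface text tells. Its arguments: {"type":"object","properties":{"delta_pos":{"type":"array"},"turn":{"type":"array"},"grip":{"type":"array"}},"required":["delta_pos","turn","grip"]}

```bash
ls; mkdir -p pics; cat > h.py <<'E'
from rig import *
import numpy as np, cv2
def K(c):
    f=c["color"].shape[0]/2/np.tan(np.radians(c["fovy"])/2); return f,c["cx"],c["cy"]
def ray(c,u,v):
    f,cx,cy=K(c); M=np.array(c["camera_from_world"]); R=M[:3,:3]; o=-R.T@M[:3,3]
    d=R.T@np.array([(u-cx)/f,-(v-cy)/f,-1]); return o,d/np.linalg.norm(d)
def onz(c,u,v,z):
    o,d=ray(c,u,v); return o+d*(z-o[2])/d[2]
def proj(c,p):
    f,cx,cy=K(c); M=np.array(c["camera_from_world"]); q=M[:3,:3]@np.array(p)+M[:3,3]
    return cx+f*q[0]/-q[2], cy-f*q[1]/-q[2]
def tri(c1,p1,c2,p2):
    o1,d1=ray(c1,*p1); o2,d2=ray(c2,*p2)
    s=np.linalg.lstsq(np.c_[d1,-d2],o2-o1,rcond=None)[0]
    a,b=o1+s[0]*d1,o2+s[1]*d2; return (a+b)/2,np.linalg.norm(a-b)
E
python3 - <<'E'
from h import *
import pickle
for n in ["scene","top"]:
    c=capture(n); pickle.dump(c,open(n+".pkl","wb")); print(n,{k:v for k,v in c.items() if k!="color"})
    cv2.imwrite(f"pics/{n}0.png",cv2.resize(c["color"],(768,576),interpolation=cv2.INTER_CUBIC))
E
```

```text
pics
scene {'fovy': 48.448985067654945, 'cx': 257.23055077815565, 'cy': 202.07300085492622, 'camera_from_world': array([[ 6.75138723e-01,  7.37690411e-01,  7.49849642e-04,
        -3.69705166e-01],
       [-3.21853796e-01,  2.93647603e-01,  9.00100672e-01,
         1.25798104e-01],
       [ 6.63775443e-01, -6.07934160e-01,  4.35681327e-01,
        -1.45597144e+00],
       [ 0.00000000e+00,  0.00000000e+00,  0.00000000e+00,
         1.00000000e+00]])}
top {'fovy': 53.444357975805744, 'cx': 251.42276172512504, 'cy': 194.24092438108232, 'camera_from_world': array([[ 0.00754784, -0.99996925, -0.00212958, -0.04150631],
       [ 0.99008455,  0.00717447,  0.14028938, -0.58619675],
       [-0.14026979, -0.00316734,  0.99010825, -1.13459616],
       [ 0.        ,  0.        ,  0.        ,  1.        ]])}
```

View pics/scene0.png

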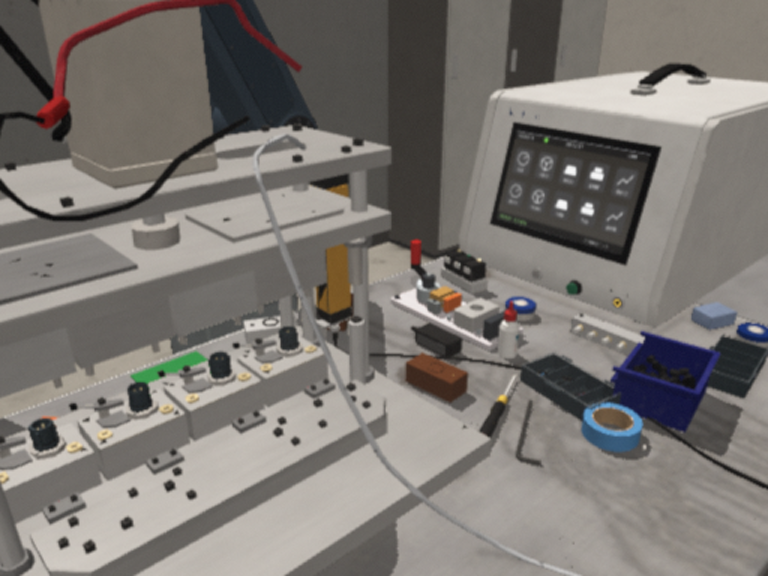

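View pics/top0.png

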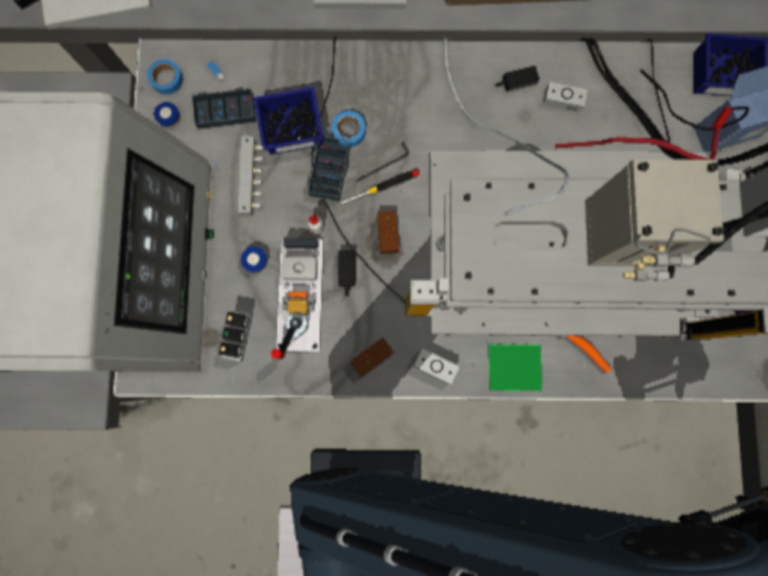

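The views show these things, with pixels in the 768-wide top picture:
- **Fixture:** white plate at (300,295), with the blank at (298,267) and the crank grip at (277,354).
- **Mat:** green, at (515,367).
- **Candidates for the seal block:** grey with ring at (437,366), grey with ring at (566,94) (far off, behind the press), and brown look-alikes at (388,232) and (372,357). I choose (437,366), because it is grey, has the ring and sits beside the mat, at the mat's other place.
- **Candidates for the blank:** only the one in the nest.

```bash
python3 - <<'E'
from h import *
import pickle
t=pickle.load(open("top.pkl","rb")); s=pickle.load(open("scene.pkl","rb"))
for n,u,v,z in [("block",437,366,.034),("mat",515,367,.003),("blank",298,267,.04),("grip",277,354,.104),("plateTL",285,237,.012),("plateTR",322,237,.012),("plateBL",278,350,.012),("plateBR",320,350,.012),("farblock",566,94,.034),("adapter",347,270,.028),("tin",254,259,.024),("vial",314,222,.094),("valve",234,335,.06),("brown1",372,357,.034),("tableedge",500,396,0),("presscorner",425,295,.2),("presslow",440,320,.1)]:
    p=onz(t,u/1.5,v/1.5,z); print(n,p.round(3),np.hypot(*p[:2]).round(3),(np.array(proj(s,p))*1.5).round())
c=t["color"]; 
cv2.imwrite("pics/crop1.png",cv2.resize(c[145:275,140:370],None,fx=3.4,fy=3.4,interpolation=cv2.INTER_CUBIC))
h=cv2.cvtColor(c,cv2.COLOR_BGR2HSV); m=cv2.inRange(h,(50,150,60),(75,255,255)); cs,_=cv2.findContours(m,0,2); k=max(cs,key=cv2.contourArea); r=cv2.minAreaRect(k); print(r)
for q in cv2.boxPoints(r): print(onz(t,*q,.003).round(4))
E
```

```text
block [ 0.435 -0.16   0.034] 0.464 [268. 322.]
mat [ 0.435 -0.325  0.003] 0.543 [177. 374.]
blank [0.636 0.127 0.04 ] 0.649 [476. 306.]
grip [0.455 0.154 0.104] 0.48 [413. 240.]
plateTL [0.707 0.161 0.012] 0.725 [520. 329.]
plateTR [0.707 0.082 0.012] 0.712 [490. 345.]
plateBL [0.466 0.168 0.012] 0.495 [421. 285.]
plateBR [0.467 0.081 0.012] 0.474 [389. 298.]
farblock [ 1.024 -0.444  0.034] 1.116 [378. 698.]
adapter [0.633 0.026 0.028] 0.634 [433. 331.]
tin [0.656 0.222 0.024] 0.693 [518. 302.]
vial [0.718 0.09  0.094] 0.724 [503. 299.]
valve [0.494 0.249 0.06 ] 0.553 [461. 255.]
brown1 [ 0.453 -0.028  0.034] 0.453 [338. 302.]
tableedge [ 0.375 -0.293  0.   ] 0.476 [179. 354.]
presscorner [ 0.558 -0.123  0.2  ] 0.571 [328. 241.]
presslow [ 0.523 -0.16   0.1  ] 0.547 [297. 303.]
((343.0, 244.5), (29.0, 34.0), 90.0)
[ 0.4802 -0.2722  0.003 ]
[ 0.4809 -0.3789  0.003 ]
[ 0.3911 -0.376   0.003 ]
[ 0.3903 -0.2704  0.003 ]
```

View pics/crop1.png

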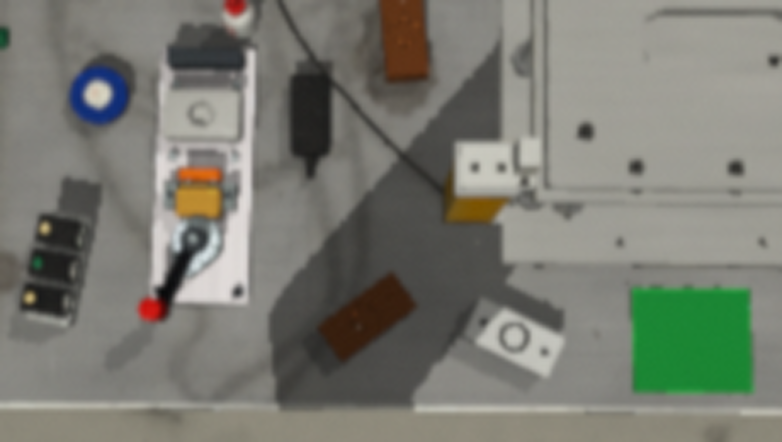

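The crop confirms the choice: the grey block with the black ring is at crop (513,338), the brown look-alike at (367,318), the mat at (692,340) and the blank with its round hollow at (203,113) in the nest. The next step is to find the tool yaw and the press clearance.

```bash
python3 - <<'E'
from h import *
import pickle
t=pickle.load(open("top.pkl","rb"))
s=read_state(); print(s["position"],np.array(s["tcp_rot"]).round(3),s["time_s"],s["opening"])
for z in (.1,.2,.3,.4): print(z,onz(t,300,308/1.5,z).round(3),onz(t,300,335/1.5,z).round(3))
c=capture("wrist"); M=c["camera_from_world"]; print(c["fovy"],c["cx"],c["cy"],(-M[:3,:3].T@M[:3,3]).round(3),M[:3,:3].round(2))
E
```

```text
[ 0.19938954 -0.59164548  0.2216672 ] [[ 0.948  0.319 -0.   ]
 [ 0.319 -0.948  0.002]
 [ 0.    -0.002 -1.   ]] 0.1 0.9996208664631333
0.1 [ 0.547 -0.179  0.1  ] [ 0.494 -0.179  0.1  ]
0.2 [ 0.535 -0.167  0.2  ] [ 0.488 -0.166  0.2  ]
0.3 [ 0.524 -0.154  0.3  ] [ 0.481 -0.154  0.3  ]
0.4 [ 0.513 -0.142  0.4  ] [ 0.474 -0.141  0.4  ]
69.78758650486792 251.6349122096796 188.73167865309233 [ 0.273 -0.568  0.384] [[ 0.32 -0.95 -0.  ]
 [ 0.91  0.31 -0.28]
 [ 0.27  0.09  0.96]]
```

Request:
jog_arm:
  delta_pos:
    - [3, 4, 1]
    - [6, 8, 3]
    - [9, 11, 3]
    - [12, 14, 3]
    - [15, 17, 3]
    - [17, 20, 3]
    - [19, 23, 3]
    - [21, 26, 3]
    - [21, 28, 3]
    - [21, 31, 3]
    - [21, 33, 3]
    - [21, 35, 3]
  turn: [10, 20, 30, 40, 50, 60, 70, 80, 90, 100, 110, 120]
  grip: [0, 0, 0, 0, 0, 0, 0, 0, 0, 0, 0, 0]

```text
time_s: 1.65
position: [0.4093, -0.2413, 0.2524]
tcp_rot: [[-0.754, 0.657, -0.0], [0.657, 0.754, 0.0], [0.0, 0.0, -1.0]]
force: [0.6, 0.1, -1.1]
opening: 1.0
grasp_force: 0.0
```

Request:
jog_arm:
  delta_pos:
    - [0, 3, 0]
    - [0, 6, 0]
    - [0, 8, 0]
    - [0, 8, 0]
    - [0, 8, 0]
    - [0, 8, 0]
  turn: [10, 20, 30, 41.4, 41.4, 41.4]
  grip: [0, 0, 0, 0, 0, 0]

```text
time_s: 2.4
position: [0.4095, -0.1625, 0.2525]
tcp_rot: [[-1.0, 0.003, -0.0], [0.003, 1.0, 0.0], [0.0, 0.0, -1.0]]
force: [-0.8, 1.4, -0.2]
opening: 0.999
grasp_force: 0.0
```

```bash
python3 - <<'E'
from h import *
import pickle
s=read_state(); print(s["position"],np.array(s["tcp_rot"]).round(3),s["time_s"],np.array(s["joint_positions"]).round())
c=capture("wrist"); pickle.dump(c,open("w1.pkl","wb")); cv2.imwrite("pics/w1.png",cv2.resize(c["color"],(768,576)))
E
```

```text
[ 0.40949163 -0.16246002  0.25250877] [[-1.     0.003 -0.   ]
 [ 0.003  1.     0.   ]
 [ 0.     0.    -1.   ]] 2.4 [ -36.   14.  105.   -0.   61. -126.]
```

View pics/w1.png

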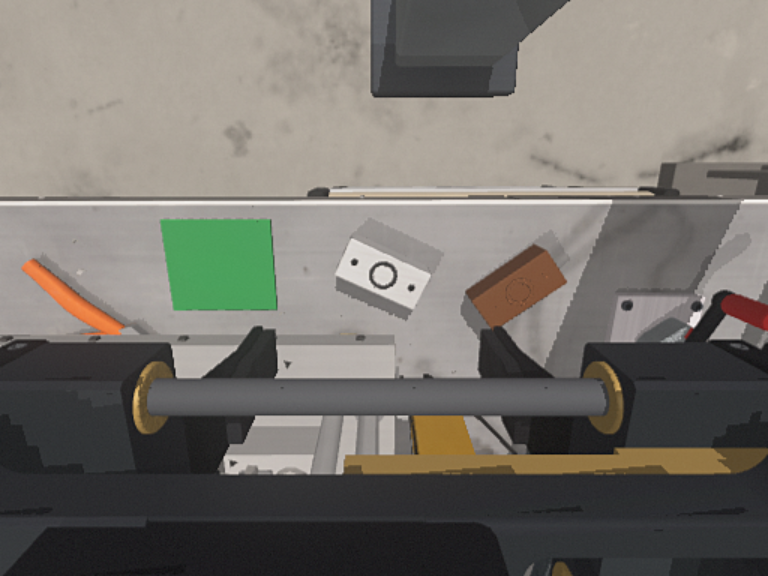

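The wrist view shows the mat at (220,264), the grey block with its ring at (383,275) and a brown look-alike with a ring at (517,290). I'll measure the block and mat here.

```bash
python3 - <<'E'
from h import *
import pickle
t=pickle.load(open("top.pkl","rb")); w=pickle.load(open("w1.pkl","rb"))
print("ring",tri(t,(291.2,244.4),w,(383/1.5,275/1.5)))
g=cv2.cvtColor(w["color"],cv2.COLOR_BGR2GRAY)
m=np.zeros_like(g); m[145:215,215:295]=(g[145:215,215:295]>200)*255
m=cv2.morphologyEx(m,cv2.MORPH_CLOSE,np.ones((9,9)))
k=max(cv2.findContours(m,0,2)[0],key=cv2.contourArea); r=cv2.minAreaRect(k); print(r)
P=np.array([onz(w,*q,.034)[:2] for q in cv2.boxPoints(r)]); print(P.round(4),P.mean(0).round(4))
for i in range(4): d=P[(i+1)%4]-P[i]; print(np.linalg.norm(d).round(4),np.degrees(np.arctan2(d[1],d[0])).round(1))
M=cv2.inRange(cv2.cvtColor(w["color"],cv2.COLOR_BGR2HSV),(50,100,50),(80,255,255)); k=max(cv2.findContours(M,0,2)[0],key=cv2.contourArea)
b=cv2.boxPoints(cv2.minAreaRect(k)); P=np.array([onz(w,*q,.003)[:2] for q in b]); print("mat",P.round(3),P.mean(0)); 
print("mat tri",tri(t,(343,244.5),w,b.mean(0)))
E
```

```text
ring (array([ 0.43391435, -0.15846644,  0.03984334]), np.float64(0.0008084716911992157))
((254.96908569335938, 182.31959533691406), (58.07779312133789, 26.398998260498047), 23.962486267089844)
[[ 0.4341 -0.2042]
 [ 0.3993 -0.1881]
 [ 0.4335 -0.1129]
 [ 0.4701 -0.1274]] [ 0.4343 -0.1582]
0.0383 155.2
0.0826 65.5
0.0394 -21.6
0.0848 -115.1
mat [[ 0.386 -0.379]
 [ 0.386 -0.264]
 [ 0.481 -0.271]
 [ 0.481 -0.393]] [ 0.43319675 -0.32666293]
mat tri (array([ 0.43440243, -0.32765565, -0.00409725]), np.float64(0.003775993924716013))
```

Request:
jog_arm:
  delta_pos:
    - [0, 5, 0]
    - [0, 10, 0]
    - [1, 16, 0]
    - [3, 20, 0]
    - [6, 24, 0]
    - [9, 27, 0]
    - [12, 29, 0]
    - [16, 29, 0]
    - [19, 29, 0]
    - [19, 29, 0]
    - [19, 29, 0]
  turn: [0, 0, 0, 0, 0, 0, 0, 0, 0, 0, 0]
  grip: [0, 0, 0, 0, 0, 0, 0, 0, 0, 0, 0]

```text
time_s: 3.82
position: [0.5983, 0.1275, 0.2519]
tcp_rot: [[-1.0, 0.001, -0.002], [0.001, 1.0, -0.0], [0.002, -0.0, -1.0]]
force: [0.5, -0.2, 0.5]
opening: 1.001
grasp_force: 0.0
```

```bash
python3 - <<'E'
from h import *
import pickle
s=read_state(); print(s["position"],s["time_s"],np.array(s["joint_positions"]).round())
c=capture("wrist"); pickle.dump(c,open("w2.pkl","wb")); cv2.imwrite("pics/w2.png",cv2.resize(c["color"],(768,576)))
E
```

```text
[0.59828162 0.12745293 0.25194004] 3.825 [  2.  27.  82.   0.  71. -88.]
```

View pics/w2.png

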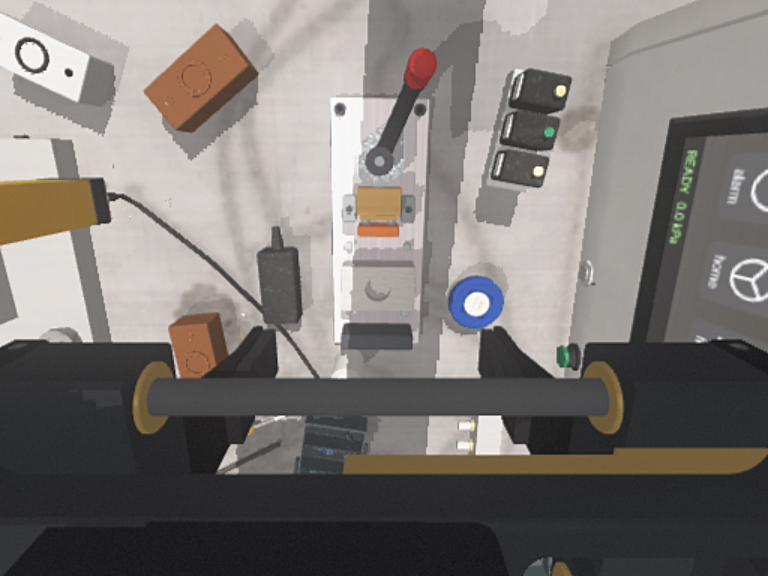

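The view shows the fixture with its plate near edge at rows 97 (330–430), boss (379,161), orange pad (378,231), blank hollow (378,289), fence (377,336) and red grip (421,62). The tin is at (476,303), with the adapter at (279,285).

```bash
python3 - <<'E'
from h import *
import pickle
t=pickle.load(open("top.pkl","rb")); w=pickle.load(open("w2.pkl","rb"))
T=lambda u,v:(140+u/3.4,145+v/3.4); W=lambda u,v:(u/1.5,v/1.5)
print("hollow",tri(t,T(201,113),w,W(378,289)))
print("boss",tri(t,T(192,239),w,W(379,161)))
print("padtop",tri(t,T(199,175),w,W(378,231)))
print("fence",tri(t,T(206,52),w,W(377,330)))
for n,u,v,z in [("pl1",330,97,.012),("pl2",430,97,.012),("pl3",335,345,.012),("pl4",422,344,.012),("boss",379,161,.065),
 ("blank BL",343,262,.04),("BR",413,262,.04),("TL",342,312,.04),("TR",414,311,.04),("tin",476,303,.024),("tinL",450,303,.015),("adR",301,285,.028),("adL",258,285,.028),("fenceL",342,325,.046),("fenceR",413,324,.046),("grip",422,62,.104)]:
    print(n,onz(w,u/1.5,v/1.5,z)[:2].round(4))
E
```

```text
hollow (array([0.63723193, 0.12688558, 0.03343034]), np.float64(0.0008333811458511838))
boss (array([0.51911174, 0.12811922, 0.05657873]), np.float64(0.0004899536689578541))
padtop (array([0.58033519, 0.12700538, 0.03390562]), np.float64(0.001958430469771649))
fence (array([ 0.70463755,  0.12847607, -0.01998466]), np.float64(0.006308286700877441))
pl1 [0.464  0.0842]
pl2 [0.4641 0.1739]
pl3 [0.7062 0.0816]
pl4 [0.7051 0.1738]
boss [0.5194 0.128 ]
blank BL [0.6093 0.0946]
BR [0.6093 0.1597]
TL [0.6587 0.0925]
TR [0.6577 0.1618]
tin [0.6551 0.225 ]
tinL [0.6582 0.2007]
adR [0.6351 0.0521]
adL [0.6351 0.0101]
fenceL [0.6697 0.0927]
fenceR [0.6687 0.1606]
grip [0.4553 0.1569]
```

The blank seems to lie crosswise: about 68 mm along y and 48 mm along x. The text says its length runs along x, so I'll check this in one crop before choosing the grasp.

```bash
python3 - <<'E'
import pickle,cv2
w=pickle.load(open("w2.pkl","rb"))["color"]
cv2.imwrite("pics/c2.png",cv2.resize(w[135:240,205:300],None,fx=5.5,fy=5.5,interpolation=cv2.INTER_CUBIC))
E
```

```text
(no output)
```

View pics/c2.png

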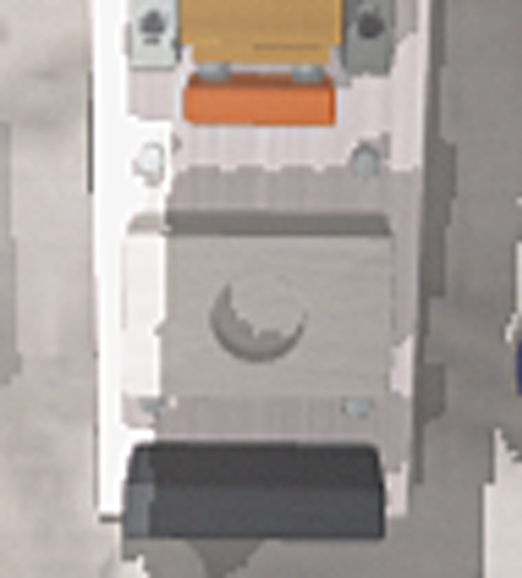

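The crop confirms it. The blank lies crosswise, with its 70 mm along y, between the pins at crop (150,160), (366,160), (153,405) and (358,405), and its centre at (258,315). The gripper opens to 87 mm, so I'll grasp across the 70 mm from the open sides, which needs no finger room at the fence or pad.

Request:
jog_arm:
  delta_pos:
    - [3.7, 0, -5]
    - [3.7, 0, -10]
    - [3.7, 0, -15]
    - [3.7, 0, -18]
    - [3.7, 0, -19]
    - [3.7, 0, -20.5]
    - [3.7, 0, -22]
    - [3.7, 0, -23.3]
    - [3.7, 0, -23.4]
    - [3.7, 0, -23.4]
  turn: [0, 0, 0, 0, 0, 0, 0, 0, 0, 0]
  grip: [0, 0, 0, 0, 0, 0, 0, 0, 0, 0]

```text
time_s: 5.12
position: [0.6367, 0.1277, 0.0187]
tcp_rot: [[-1.0, -0.0, 0.0], [-0.0, 1.0, 0.0], [-0.0, 0.0, -1.0]]
force: [0.7, -0.1, -0.3]
opening: 0.998
grasp_force: 0.0
```

Request:
jog_arm:
  delta_pos:
    - [0, 0, 0]
    - [0, 0, 0]
    - [0, 0, 0]
    - [0, 0, 0]
    - [0, 0, 0]
    - [0, 0, 0]
  turn: [0, 0, 0, 0, 0, 0]
  grip: [0.4, 0.4, 0.4, 0.4, 0.4, 0.4]

```text
time_s: 5.88
position: [0.6368, 0.1277, 0.019]
tcp_rot: [[-1.0, -0.0, 0.001], [-0.0, 1.0, -0.0], [-0.001, -0.0, -1.0]]
force: [-1.1, -0.8, 3.8]
opening: 0.8
grasp_force: 30.0
```

Request:
jog_arm:
  delta_pos:
    - [0, 0, 3]
    - [0, 0, 8]
    - [0, 0, 14]
    - [-4, 0, 18]
    - [-8, -3, 20]
    - [-13, -6, 20]
    - [-18, -9, 20]
    - [-20.5, -13, 20]
    - [-20.5, -18, 20]
    - [-20.5, -24, 20]
    - [-20.5, -30, 20]
    - [-20.5, -35, 20]
  turn: [0, 0, 0, 0, 0, 0, 0, 0, 0, 0, 0, 0]
  grip: [0.4, 0.4, 0.4, 0.4, 0.4, 0.4, 0.4, 0.4, 0.4, 0.4, 0.4, 0.4]

```text
time_s: 7.38
position: [0.4308, -0.2241, 0.2178]
tcp_rot: [[-1.0, 0.001, -0.001], [0.001, 1.0, 0.001], [0.001, 0.001, -1.0]]
force: [0.8, 0.3, -3.8]
opening: 0.806
grasp_force: 30.0
```

Request:
jog_arm:
  delta_pos:
    - [0, -5, 0]
    - [0, -10.5, -3]
    - [0, -10.5, -8]
    - [0, -10.5, -13]
    - [0, -10.5, -16]
    - [0, -10.5, -18]
    - [0, -10.5, -19]
    - [0, -10.5, -19]
    - [0, -10.5, -19]
  turn: [0, 0, 0, 0, 0, 0, 0, 0, 0]
  grip: [0.4, 0.4, 0.4, 0.4, 0.4, 0.4, 0.4, 0.4, 0.4]

```text
time_s: 8.5
position: [0.4319, -0.3277, 0.0292]
tcp_rot: [[-1.0, -0.0, 0.001], [-0.0, 1.0, -0.001], [-0.001, -0.001, -1.0]]
force: [0.7, -0.9, -2.4]
opening: 0.802
grasp_force: 30.0
```

Request:
jog_arm:
  delta_pos:
    - [0, 0, -1]
    - [0, 0, -1.5]
    - [0, 0, -1.7]
    - [0, 0, -1.85]
    - [0, 0, -1.85]
  turn: [0, 0, 0, 0, 0]
  grip: [0.4, 0.4, 0.4, 0.4, 0.4]

```text
time_s: 9.12
position: [0.4315, -0.3274, 0.0101]
tcp_rot: [[-1.0, -0.0, 0.0], [-0.0, 1.0, -0.0], [-0.0, -0.0, -1.0]]
force: [-0.0, -0.6, -2.9]
opening: 0.805
grasp_force: 30.0
```

Request:
jog_arm:
  delta_pos:
    - [0, 0, 0]
    - [0, 0, 0]
    - [0, 0, 0]
    - [0, 0, 0]
    - [0, 0, 0]
    - [0, 0, 3]
    - [0, 0, 8]
    - [0, 0, 13]
    - [0, 0, 16]
    - [0, 0, 16]
    - [0, 0, 16]
  turn: [0, 0, 0, 0, 0, 0, 0, 0, 0, 0, 0]
  grip: [0, 0, 0, 0, 0, 0, 0, 0, 0, 0, 0]

```text
time_s: 10.5
position: [0.4309, -0.3266, 0.1693]
tcp_rot: [[-1.0, -0.0, -0.001], [-0.0, 1.0, 0.001], [0.001, 0.001, -1.0]]
force: [0.3, 0.5, 0.0]
opening: 0.996
grasp_force: 0.0
```

```bash
python3 - <<'E'
from h import *
import pickle
s=read_state(); print(s["position"],s["time_s"],np.array(s["joint_positions"]).round())
c=capture("wrist"); pickle.dump(c,open("w3.pkl","wb")); cv2.imwrite("pics/w3.png",c["color"])
E
```

```text
[ 0.43090046 -0.32661617  0.16925884] 10.5 [ -49.   28.   97.    0.   55. -139.]
```

View pics/w3.png

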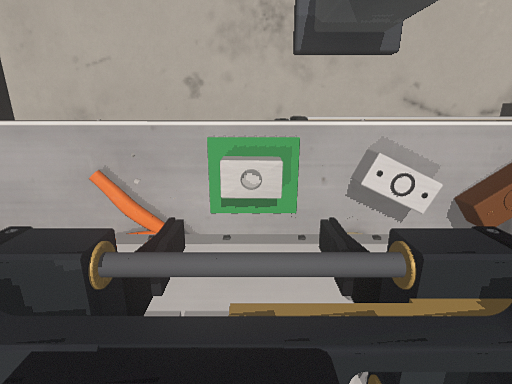

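The blank lies flat in the middle of the mat at (251,179), and the seal block is at (402,184). Before turning the wide gripper body there, I'll check how high the press base stands beside the block.

```bash
python3 - <<'E'
from h import *
import pickle
t=pickle.load(open("top.pkl","rb")); a=pickle.load(open("w1.pkl","rb")); b=pickle.load(open("w3.pkl","rb"))
print("corner",tri(t,(431/1.5,335/1.5),a,(395/1.5,337/1.5)))
print("mat far-edge bolts", [onz(b,226,237,z).round(3) for z in (.05,.1)])
print("ring",onz(b,402,184,.034), tri(a,(383/1.5,275/1.5),b,(402,184)))
# edges of press plate in w1: front edge row 337 ; in w3 front edge row 234
for z in (0,.03,.06,.09): print(z,onz(a,390/1.5,337/1.5,z)[:2].round(3),onz(b,260,234,z)[:2].round(3),onz(t,290,335/1.5,z)[:2].round(3))
E
python3 - <<'E'
import cv2,pickle
a=pickle.load(open("top.pkl","rb"))["color"][130:265,255:375]
b=pickle.load(open("w1.pkl","rb"))["color"][120:255,130:300]
cv2.imwrite("pics/pr.png",cv2.hconcat([cv2.resize(a,(355,400),interpolation=2),cv2.resize(b,(445,353),interpolation=2)[:353]] if 0 else [cv2.resize(a,(400,450),interpolation=2),cv2.resize(b,(400,450),interpolation=2)]))
E
```

```text
corner (array([ 0.49756497, -0.14685855,  0.03906741]), np.float64(0.0014815117665826062))
mat far-edge bolts [array([ 0.492, -0.356,  0.05 ]), array([ 0.467, -0.351,  0.1  ])]
ring [ 0.43470876 -0.15874705  0.034     ] (array([ 0.43535437, -0.15800657,  0.03277272]), np.float64(0.0005987903965284011))
0 [ 0.514 -0.15 ] [ 0.512 -0.316] [ 0.5  -0.16]
0.03 [ 0.501 -0.151] [ 0.498 -0.317] [ 0.498 -0.157]
0.06 [ 0.488 -0.152] [ 0.484 -0.318] [ 0.497 -0.154]
0.09 [ 0.475 -0.153] [ 0.469 -0.319] [ 0.495 -0.151]
```

View pics/pr.png

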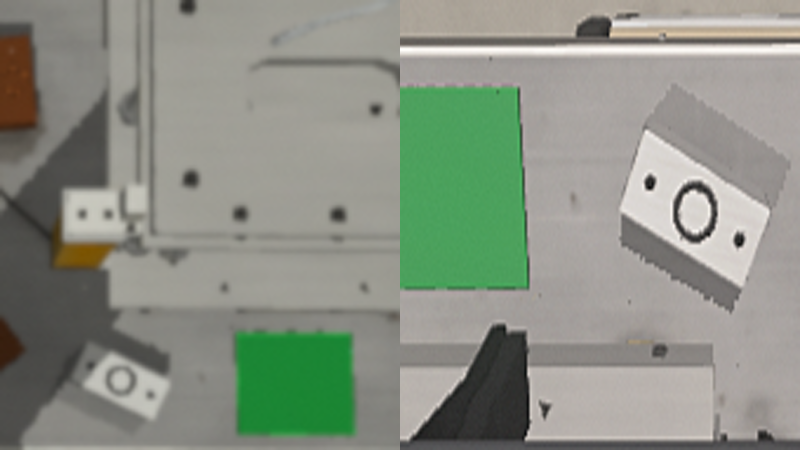

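The press base is only about 35 mm high, with its front at x≈0.498, so the gripper body clears it. I'll still grasp about 20 mm nearer the robot, off-centre, so the closing fingers pull the block away from the press. The ring triangulates to (0.435,-0.158,0.033), and the block's yaw is about 65°.

Request:
jog_arm:
  delta_pos:
    - [-2, 4, 0]
    - [-3.5, 9, 0]
    - [-3.5, 14, 0]
    - [-3.5, 17.7, 0]
    - [-3.5, 17.7, 0]
    - [-3.5, 17.7, 0]
    - [-3.5, 17.7, 0]
    - [-3.5, 17.7, 0]
    - [-3.5, 17.7, 0]
    - [-3.5, 17.7, 0]
    - [-3.5, 17.7, 0]
    - [-3.5, 17.7, 0]
  turn: [0, -8, -18, -28, -38, -48, -58, -68, -78, -88, -98, -108]
  grip: [0, 0, 0, 0, 0, 0, 0, 0, 0, 0, 0, 0]

```text
time_s: 12.05
position: [0.3956, -0.1497, 0.1686]
tcp_rot: [[0.314, 0.949, -0.003], [0.949, -0.314, 0.002], [0.001, -0.004, -1.0]]
force: [0.6, -0.6, -1.2]
opening: 1.0
grasp_force: 0.0
```

Request:
jog_arm:
  delta_pos:
    - [0, 0, 0]
    - [1, -0.6, -4]
    - [1.9, -1.2, -8]
    - [1.9, -1.2, -11]
    - [1.9, -1.2, -11]
    - [1.9, -1.2, -11]
  turn: [-7, -7, -7, -7, -7, -7]
  grip: [0, 0, 0, 0, 0, 0]

```text
time_s: 12.8
position: [0.4152, -0.1621, 0.06]
tcp_rot: [[0.422, 0.906, -0.001], [0.906, -0.422, 0.001], [0.0, -0.001, -1.0]]
force: [-0.4, 0.0, 0.2]
opening: 1.0
grasp_force: 0.0
```

```bash
python3 - <<'E'
from h import *
import pickle
s=read_state(); print(s["position"],np.array(s["tcp_rot"]).round(3),s["time_s"],np.array(s["joint_positions"]).round())
y=np.array(s["tcp_rot"])[:2,1]; d=np.array([.4345,-.158])-s["position"][:2]; print("along closing",d@y,"across",d@np.array(s["tcp_rot"])[:2,0])
c=capture("top"); pickle.dump(c,open("t2.pkl","wb"))
w=capture("wrist"); pickle.dump(w,open("w4.pkl","wb"))
cv2.imwrite("pics/w4.png",cv2.hconcat([cv2.resize(c["color"][170:290,190:350],(400,300),interpolation=2),cv2.resize(w["color"],(400,300))]))
E
```

```text
[ 0.41517108 -0.16206717  0.05998571] [[ 0.422  0.906 -0.001]
 [ 0.906 -0.422  0.001]
 [ 0.    -0.001 -1.   ]] 12.8 [-36.  34. 115.   0.  31. -11.]
along closing 0.01580074038310308 across 0.011852652058961313
```

View pics/w4.png

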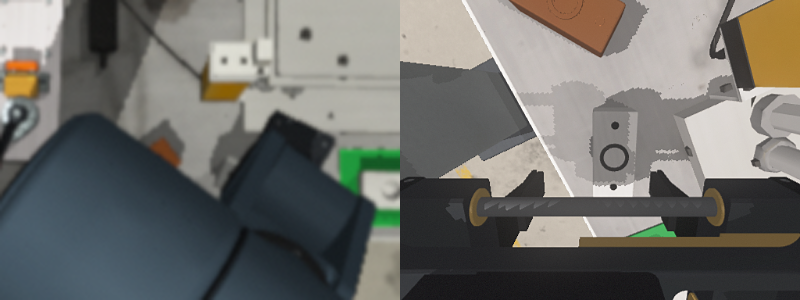

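The wrist view shows the seal block at (614,145) upright between the finger tips (540 and 652) and well aligned, nearer the far finger as planned. I'll descend and grip.

Request:
jog_arm:
  delta_pos:
    - [0, 0, -2]
    - [0, 0, -3.5]
    - [0, 0, -4.6]
    - [0, 0, -5.2]
    - [0, 0, -5.2]
  turn: [0, 0, 0, 0, 0]
  grip: [0, 0, 0, 0, 0]

```text
time_s: 13.52
position: [0.4155, -0.1623, 0.0081]
tcp_rot: [[0.422, 0.906, 0.0], [0.906, -0.422, -0.0], [0.0, 0.0, -1.0]]
force: [0.0, -0.5, 0.8]
opening: 1.001
grasp_force: 0.0
```

Request:
jog_arm:
  delta_pos:
    - [0, 0, 0]
    - [0, 0, 0]
    - [0, 0, 0]
    - [0, 0, 0]
    - [0, 0, 0]
    - [0, 0, 0]
    - [0, 0, 0]
    - [0, 0, 0]
  turn: [0, 0, 0, 0, 0, 0, 0, 0]
  grip: [0.7, 0.7, 0.7, 0.7, 0.7, 0.7, 0.7, 0.7]

```text
time_s: 14.52
position: [0.4166, -0.1631, 0.0083]
tcp_rot: [[0.423, 0.906, 0.002], [0.906, -0.423, -0.002], [-0.0, 0.003, -1.0]]
force: [4.9, -2.9, 2.9]
opening: 0.464
grasp_force: 29.5
```

Request:
jog_arm:
  delta_pos:
    - [-1, 0, 0.5]
    - [-1.5, 0, 5]
    - [-1.5, 0, 10]
    - [-1.5, 3, 15]
    - [-1, 7, 17]
    - [0, 11, 18]
    - [1, 15, 18]
    - [3, 19, 18]
    - [5, 23, 18]
    - [8, 26, 18]
    - [12, 29, 18]
    - [15, 29, 18]
  turn: [0, 0, 5, 15, 25, 35, 45, 55, 65, 75, 85, 95]
  grip: [0.7, 0.7, 0.7, 0.7, 0.7, 0.7, 0.7, 0.7, 0.7, 0.7, 0.7, 0.7]

```text
time_s: 16.02
position: [0.5621, 0.1297, 0.1858]
tcp_rot: [[-0.943, 0.333, -0.009], [0.333, 0.943, 0.0], [0.009, -0.003, -1.0]]
force: [-0.6, 0.1, -3.5]
opening: 0.461
grasp_force: 29.5
```

Request:
jog_arm:
  delta_pos:
    - [4, 0, 0]
    - [7.9, 0, 0]
    - [7.9, 0, -3]
    - [7.9, 0, -6]
    - [7.9, 0, -6]
    - [7.9, 0, -6]
  turn: [10, 20, 20, 20, 20, 20]
  grip: [0.7, 0.7, 0.7, 0.7, 0.7, 0.7]

```text
time_s: 16.77
position: [0.6431, 0.1275, 0.1277]
tcp_rot: [[-1.0, -0.0, -0.003], [-0.0, 1.0, -0.0], [0.003, -0.0, -1.0]]
force: [-0.1, 0.2, -2.0]
opening: 0.461
grasp_force: 29.5
```

```bash
python3 - <<'E'
from h import *
import pickle
s=read_state(); print(s["position"],np.array(s["tcp_rot"]).round(3),s["time_s"])
w2=pickle.load(open("w2.pkl","rb"))
for u,v in [(150,160),(366,160),(153,405),(358,405)]: print("pin",onz(w2,205+u/5.5,135+v/5.5,.02).round(4))
w=capture("wrist"); pickle.dump(w,open("w5.pkl","wb"))
cv2.imwrite("pics/w5.png",cv2.resize(w["color"],(768,576),interpolation=2))
E
```

```text
[0.64305086 0.12751931 0.12773271] [[-1.    -0.    -0.003]
 [-0.     1.    -0.   ]
 [ 0.003 -0.    -1.   ]] 16.775
pin [0.5982 0.0985 0.02  ]
pin [0.5983 0.1556 0.02  ]
pin [0.6671 0.0979 0.02  ]
pin [0.6671 0.1547 0.02  ]
```

View pics/w5.png

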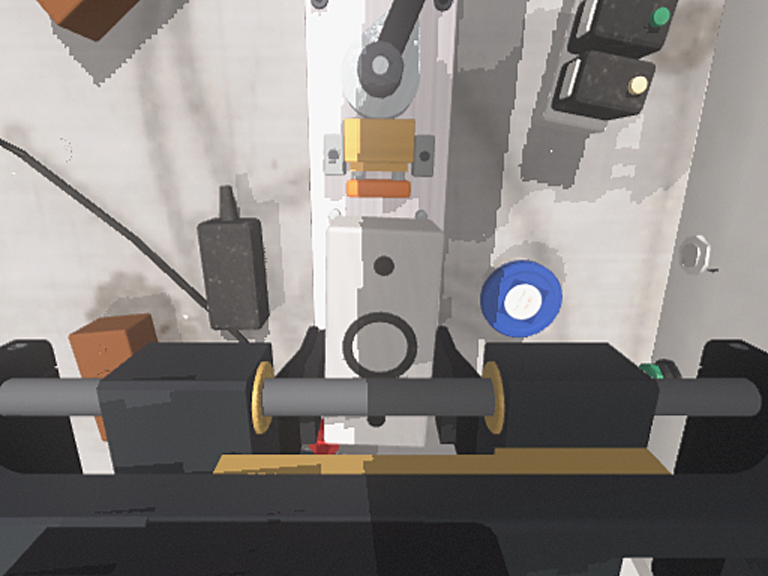

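The block is held lengthwise over the nest, ring at (380,345). Pad (378,188) and the front pins (333,214) and (421,214) are visible.

```bash
python3 - <<'E'
from h import *
import pickle
w=pickle.load(open("w5.pkl","rb"))
r=onz(w,380/1.5,345/1.5,.1534); print("ring",r.round(4))
for u,v in [(333,213),(421,213)]: print("pin",onz(w,u/1.5,v/1.5,.02).round(4))
for u,v in [(329,232),(437,232),(327,440),(440,440)]: print("corner",onz(w,u/1.5,v/1.5,.1534).round(4))
print("pad edge",onz(w,378/1.5,181/1.5,.03).round(4))
E
```

```text
ring [0.6288 0.1277 0.1534]
pin [0.5969 0.0978 0.02  ]
pin [0.5968 0.1549 0.02  ]
corner [0.5879 0.1106 0.1534]
corner [0.5878 0.1466 0.1534]
corner [0.6688 0.1073 0.1534]
corner [0.6688 0.151  0.1534]
pad edge [0.5763 0.127  0.03  ]
```

Request:
jog_arm:
  delta_pos:
    - [0.4, -0.1, -3]
    - [0.4, -0.1, -6]
    - [0.4, -0.1, -8.5]
    - [0.4, -0.1, -9.6]
    - [0.4, -0.1, -10.2]
    - [0.4, -0.1, -10.6]
    - [0.4, -0.1, -10.7]
    - [0.4, -0.1, -10.7]
  turn: [0, 0, 0, 0, 0, 0, 0, 0]
  grip: [0.7, 0.7, 0.7, 0.7, 0.7, 0.7, 0.7, 0.7]

```text
time_s: 17.82
position: [0.6489, 0.1267, 0.0216]
tcp_rot: [[-1.0, -0.0, 0.001], [-0.0, 1.0, 0.0], [-0.001, 0.0, -1.0]]
force: [0.5, -0.1, -3.4]
opening: 0.461
grasp_force: 29.5
```

Request:
jog_arm:
  delta_pos:
    - [-0.1, 0, -0.1]
    - [-0.1, 0, -0.1]
    - [-0.1, 0, -0.1]
    - [-0.1, 0, -0.1]
    - [-0.1, 0, -0.1]
    - [-0.1, 0, -0.1]
    - [-0.1, 0, 2]
    - [-0.1, 0, 6]
    - [-4, 0, 11]
    - [-8, 0, 16]
    - [-8, 0, 16]
    - [-8, 0, 16]
  turn: [0, 0, 0, 0, 0, 0, 0, 0, 0, 0, 0, 0]
  grip: [0.7, 0.7, 0.2, 0.2, 0.2, 0.2, 0.2, 0.2, 0.2, 0.2, 0.2, 0.2]

```text
time_s: 19.32
position: [0.5692, 0.1267, 0.1823]
tcp_rot: [[-1.0, -0.0, 0.003], [-0.0, 1.0, -0.0], [-0.003, -0.0, -1.0]]
force: [0.2, -0.5, -0.9]
opening: 0.799
grasp_force: 0.0
```

```bash
python3 - <<'E'
from h import *
import pickle
s=read_state(); print(s["position"],s["time_s"],s["opening"],np.array(s["joint_positions"]).round())
w=capture("wrist"); pickle.dump(w,open("w6.pkl","wb"))
cv2.imwrite("pics/w6.png",cv2.resize(w["color"],(768,576),interpolation=2))
E
```

```text
[0.56919908 0.12671522 0.18228237] 19.325 0.7991112659879052 [  2.  30.  91.  -0.  59. -88.]
```

View pics/w6.png

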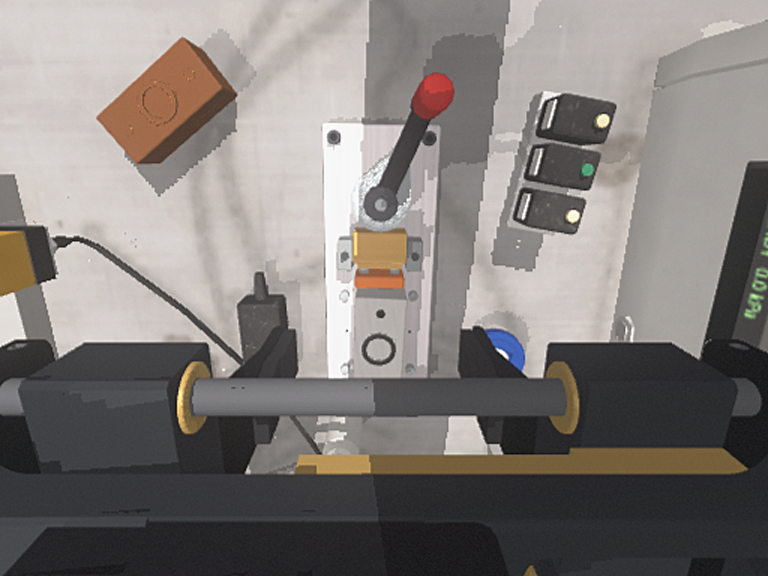

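The view shows the block seated lengthwise between the pins, ring up at (379,349), with pad released at (379,278). The grip is at (434,95) and the boss at (381,205).

```bash
python3 - <<'E'
from h import *
import pickle
w=pickle.load(open("w6.pkl","rb")); w2=pickle.load(open("w2.pkl","rb"));t=pickle.load(open("top.pkl","rb"))
O=np.array([.519,.1272])
print("ring z.046",onz(w,379/1.5,349/1.5,.046).round(4),"fixture x",onz(w,379/1.5,349/1.5,.046)[0]-O[0])
print("boss tri",tri(w2,(379/1.5,161/1.5),w,(381/1.5,205/1.5)))
def red(c,roi):
    h=cv2.cvtColor(c["color"],cv2.COLOR_BGR2HSV); m=cv2.inRange(h,(0,150,60),(6,255,255))|cv2.inRange(h,(174,150,60),(180,255,255))
    M=np.zeros_like(m); a,b,e,f=roi; M[a:b,e:f]=m[a:b,e:f]; k=max(cv2.findContours(M,0,2)[0],key=cv2.contourArea); q=cv2.moments(k); return (q["m10"]/q["m00"],q["m01"]/q["m00"])
pw=red(w,(35,90,260,320)); p2=red(w2,(20,70,250,310)); pt=red(t,(220,250,170,200)); print(pw,p2,pt)
for n,c,p in (("w6",w,pw),("w2",w2,p2),("top",t,pt)):
    g=onz(c,*p,.0815)[:2]; d=g-O; print(n,g.round(4),np.hypot(*d).round(4),"cam",np.arctan2(-d[1],-d[0]).round(3))
print(tri(t,pt,w,pw))
a=-.42
for k in range(0,14): b=a+(-np.pi-a)*k/13; print(k,(O-.07*np.array([np.cos(b),np.sin(b)])).round(4))
E
```

```text
ring z.046 [0.6338 0.1272 0.046 ] fixture x 0.1147872733582066
boss tri (array([0.5193576 , 0.12811707, 0.06581868]), np.float64(0.00031546926888609804))
(290.354527938343, 61.17456647398844) (280.28187919463085, 43.24720357941834) (184.5, 235.5)
w6 [0.4525 0.1598] 0.074 cam -0.455
w2 [0.4524 0.158 ] 0.0734 cam -0.433
top [0.4572 0.158 ] 0.0691 cam -0.463
(array([0.45610606, 0.15557369, 0.10333815]), np.float64(0.0028337329802686157))
0 [0.4551 0.1557]
1 [0.4624 0.1684]
2 [0.4722 0.1793]
3 [0.4841 0.1879]
4 [0.4974 0.1938]
5 [0.5117 0.1968]
6 [0.5264 0.1968]
7 [0.5407 0.1938]
8 [0.554  0.1878]
9 [0.5659 0.1792]
10 [0.5756 0.1683]
11 [0.583  0.1557]
12 [0.5875 0.1417]
13 [0.589  0.1272]
```

The block is seated with fixture x = 0.115 and y ≈ 0. The crank grip is at about (0.4555,0.1565), so the cam is at about -0.43 rad. I'll turn it clockwise to -π along the left side, keeping the finger tips at z≈0.072, above the arm and valve block.

Request:
jog_arm:
  delta_pos:
    - [-5, 1, 0]
    - [-10, 3, 0]
    - [-11.4, 3, 0]
    - [-11.4, 3, -2]
    - [-11.4, 3, -5]
    - [-11.4, 3, -8]
    - [-11.4, 3, -10]
    - [-11.4, 3, -11]
    - [-11.4, 3, -11]
    - [-11.4, 3, -11]
  turn: [0, 0, 0, 0, 0, 0, 0, 0, 0, 0]
  grip: [0.3, 0.3, 0.3, 0.3, 0.3, 0.3, 0.3, 0.3, 0.3, 0.3]

```text
time_s: 20.62
position: [0.4553, 0.1567, 0.0714]
tcp_rot: [[-1.0, -0.0, 0.001], [-0.0, 1.0, 0.0], [-0.001, 0.0, -1.0]]
force: [-1.0, 0.7, -0.1]
opening: 0.702
grasp_force: 0.0
```

Request:
jog_arm:
  delta_pos:
    - [0, 0, 0]
    - [0, 0, 0]
    - [0, 0, 0]
    - [0, 0, 0]
    - [0, 0, 0]
    - [0, 0, 0]
    - [0, 0, 0]
  turn: [0, 0, 0, 0, 0, 0, 0]
  grip: [0.9, 0.9, 0.9, 0.9, 0.9, 0.9, 0.9]

```text
time_s: 21.5
position: [0.4544, 0.157, 0.0711]
tcp_rot: [[-1.0, 0.0, 0.0], [0.0, 1.0, 0.0], [-0.0, 0.0, -1.0]]
force: [0.2, 2.5, 1.1]
opening: 0.222
grasp_force: 30.0
```

Request:
jog_arm:
  delta_pos:
    - [0.35, 0.6, 0]
    - [0.75, 1.2, 0]
    - [1.2, 1.8, 0]
    - [1.7, 2.3, 0]
    - [2.3, 2.75, 0]
    - [2.9, 3.15, 0]
    - [3.55, 3.5, 0]
    - [4.25, 3.75, 0]
    - [4.95, 3.95, 0]
    - [5.65, 4.05, 0]
    - [6.4, 4.1, 0]
    - [7.15, 4.05, 0]
  turn: [0, 0, 0, 0, 0, 0, 0, 0, 0, 0, 0, 0]
  grip: [0.9, 0.9, 0.9, 0.9, 0.9, 0.9, 0.9, 0.9, 0.9, 0.9, 0.9, 0.9]

```text
time_s: 23.0
position: [0.5269, 0.1981, 0.0711]
tcp_rot: [[-1.0, 0.0, 0.001], [0.0, 1.0, 0.001], [-0.001, 0.001, -1.0]]
force: [-3.0, 2.9, 4.5]
opening: 0.22
grasp_force: 30.0
```

Request:
jog_arm:
  delta_pos:
    - [0.8, -0.25, 0]
    - [1.6, -0.5, 0]
    - [2.4, -0.8, 0]
    - [3.1, -1.25, 0]
    - [3.8, -1.8, 0]
    - [4.4, -2.4, 0]
    - [4.95, -3.05, 0]
    - [5.4, -3.75, 0]
    - [5.75, -4.55, 0]
    - [6.0, -5.35, 0]
    - [6.15, -6.2, 0]
    - [6.2, -7.05, 0]
  turn: [0, 0, 0, 0, 0, 0, 0, 0, 0, 0, 0, 0]
  grip: [0.9, 0.9, 0.9, 0.9, 0.9, 0.9, 0.9, 0.9, 0.9, 0.9, 0.9, 0.9]

```text
time_s: 24.5
position: [0.5884, 0.1288, 0.0711]
tcp_rot: [[-1.0, 0.001, 0.001], [0.001, 1.0, 0.004], [-0.001, 0.004, -1.0]]
force: [-2.2, 9.2, 4.9]
opening: 0.222
grasp_force: 30.0
```

Request:
jog_arm:
  delta_pos:
    - [0, 0, 0]
    - [0, 0, 0]
  turn: [0, 0]
  grip: [0.9, 0.9]

```text
time_s: 24.75
position: [0.5884, 0.1273, 0.0711]
tcp_rot: [[-1.0, 0.001, 0.001], [0.001, 1.0, 0.001], [-0.001, 0.001, -1.0]]
force: [-1.5, 4.9, 3.5]
opening: 0.221
grasp_force: 30.0
```

Request:
jog_arm:
  delta_pos:
    - [0, 0, 0]
    - [0, 0, 0]
    - [0, 0, 0]
    - [0, 0, 0]
    - [0, 0, 3]
    - [0, 0, 7]
    - [-1, 0, 10]
    - [-2, 0, 12]
    - [-2, 0, 12]
    - [-2, 0, 12]
  turn: [0, 0, 0, 0, 0, 0, 0, 0, 0, 0]
  grip: [0.4, 0.4, 0.4, 0.4, 0.4, 0.4, 0.4, 0.4, 0.4, 0.4]

```text
time_s: 26.0
position: [0.5679, 0.1266, 0.1904]
tcp_rot: [[-1.0, -0.0, -0.001], [-0.0, 1.0, -0.0], [0.001, -0.0, -1.0]]
force: [-0.5, 0.8, -0.9]
opening: 0.601
grasp_force: 0.0
```

```bash
python3 - <<'E'
from h import *
import pickle
s=read_state(); print(s["position"],s["time_s"],s["force"],s["grasp_force"])
w=capture("wrist"); pickle.dump(w,open("w7.pkl","wb")); O=np.array([.519,.1275])
h=cv2.cvtColor(w["color"],cv2.COLOR_BGR2HSV)
def blobs(m,n,z):
    for k in sorted(cv2.findContours(m,0,2)[0],key=cv2.contourArea)[-2:]:
        q=cv2.moments(k)
        if q["m00"]>15:
            p=(q["m10"]/q["m00"],q["m01"]/q["m00"]); x=onz(w,*p,z)[:2]; print(n,q["m00"],np.round(p,1),x.round(4),(x-O).round(4))
blobs(cv2.inRange(h,(0,150,60),(6,255,255))|cv2.inRange(h,(174,150,60),(180,255,255)),"red",.0815)
blobs(cv2.inRange(h,(8,200,120),(14,255,255)),"orange",.03)
blobs(cv2.inRange(h,(15,100,80),(24,255,255)),"brass",.043)
# seal ring: dark blob inside block top
g=cv2.cvtColor(w["color"],cv2.COLOR_BGR2GRAY); p=proj(w,[.638,.1275,.046]); print("expected ring px",p)
c=cv2.HoughCircles(g,cv2.HOUGH_GRADIENT,1,20,param1=80,param2=15,minRadius=7,maxRadius=18)
for a in (c[0] if c is not None else []):
    if abs(a[0]-p[0])<20 and abs(a[1]-p[1])<25: print("ring",a,onz(w,a[0],a[1],.046)[:2]-O)
E
```

```text
[0.56788092 0.12658168 0.19035608] 26.0 [-0.5188196   0.82185084 -0.88859821] 0.0
red 221.0 [252.7 213.9] [0.5972 0.1269] [ 0.0782 -0.0006]
brass 1042.0 [ 12.7 174.9] [ 0.5643 -0.1502] [ 0.0453 -0.2777]
brass 3895.0 [324.3 308.3] [0.7479 0.2233] [0.2289 0.0958]
expected ring px (np.float64(253.04595142571256), np.float64(234.4060906321901))
ring [253.5 234.5  11. ] [0.11912502 0.00055384]
ring [252.5 212.5  10.6] [ 0.09045467 -0.00070289]
```

The grip is square on +x (about 0.01 rad off), and the block is against the fence (x = 0.119, y ≈ 0.001). The hand is clear, so I'll hand in.

```bash
python3 -c "
from rig import *
print(hand_in())"
```

```text
the job is handed in; nothing more can be done
None
```

I handed the job in at 26 s, and `hand_in()` gave no verdict. By my measurements the blank lies on the mat, the seal block sits against the fence (x 0.119 m), and the crank is within about 0.01 rad of the high point; pad force was not measured, and I viewed 11 pictures against the limit of 10.

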